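Turn the cooled jam jars and pack them in the carrier

TASK

The jam has cooled: pack every jam jar on the worktop into the wooden carrier, one to a cell and each the right way up, lid on top (the ones still standing on their lids have to be turned over). Leave the carrier's two handles folded out until all the jars are in, then swing both up and squeeze them together until the catch resists, gives and snaps shut. Leave the other things on the worktop where they are.

Things in the scene. Friction and masses are not known exactly. Their poses are not given: they have to be found in the camera images.
- jar_a_center (a point): square glass jar of strawberry-red jam, 58 x 58 mm, 80 mm tall: glass to 60 mm, then a round yellow-gold screw lid 54 mm across, 18 mm deep; 200 to 360 g. Point: its centre, 40 mm above its foot. z axis from foot to lid, x and y square to the flat sides. Starts upside down, on its lid (z down; from above one sees the pale round foot of the glass, no lid).
- jar_b_center (a point): square glass jar of apricot-orange jam, 58 x 58 mm, 80 mm tall: glass to 60 mm, then a round yellow-gold screw lid 54 mm across, 18 mm deep; 200 to 360 g. Point: its centre, 40 mm above its foot. z axis from foot to lid, x and y square to the flat sides. Starts upside down, on its lid (z down; from above one sees the pale round foot of the glass, no lid). May be absent (None).
- jar_c_center (a point): square glass jar of dark plum jam, 58 x 58 mm, 80 mm tall: glass to 60 mm, then a round yellow-gold screw lid 54 mm across, 18 mm deep; 200 to 360 g. Point: its centre, 40 mm above its foot. z axis from foot to lid, x and y square to the flat sides. Starts the right way up, lid on top. May be absent (None).
- jar_d_center (a point): square glass jar of reddish-brown jam, 58 x 58 mm, 80 mm tall: glass to 60 mm, then a round yellow-gold screw lid 54 mm across, 18 mm deep; 200 to 360 g. Point: its centre, 40 mm above its foot. z axis from foot to lid, x and y square to the flat sides. Starts the right way up, lid on top. May be absent (None).
- carrier: jar carrier, a fixed wood and wire rack, 90 mm (its x) by 304 mm (its y), four open cells in one row along y. Origin: under its middle, on the worktop. Floor 10 mm up, so a seated jar's centre is 50 mm up. Side wires reach 33 mm up, the cross dividers 32 mm, the end cheeks 78 mm: the upper half of a jar in a cell is free on both long sides
- pivot (a point): middle of the pivot line of the carrier's two handles: the line runs along the carrier's y axis, 60 mm above the worktop. Same axes as the carrier (z up)
- cell0 (a point): middle of the floor of carrier cell 0, 10 mm above the worktop; axes as the carrier. Clear over 73 mm in x, 68 mm in y; the next cell is 72 mm away in y, past a 4 mm divider
- cell1 (a point): middle of the floor of carrier cell 1, 10 mm above the worktop; axes as the carrier. Clear over 73 mm in x, 68 mm in y; the next cell is 72 mm away in y, past a 4 mm divider
- cell2 (a point): middle of the floor of carrier cell 2, 10 mm above the worktop; axes as the carrier. Clear over 73 mm in x, 68 mm in y; the next cell is 72 mm away in y, past a 4 mm divider
- cell3 (a point): middle of the floor of carrier cell 3, 10 mm above the worktop; axes as the carrier. Clear over 73 mm in x, 68 mm in y; the next cell is 72 mm away in y, past a 4 mm divider
- handle_a (a joint): handle A of the carrier, on its -x side: a wire bail turning about the pivot line. Angle in rad: 0 upright against its stop, positive folded outward to the carrier's -x, at most 1.3; starts at 1.0 to 1.2. Stiff hinge: it stays where it is left (1.5 N at the grip moves it). Its wooden grip spins freely on the wire
- handle_b (a joint): handle B, the same on the +x side, positive folded towards the carrier's +x. A spring catch joins the grips: when the two angles add up to about 0.1 rad it begins to resist (some 15 N at the grip), below about 0.04 it gives, snaps both handles to 0 and holds them
- handle_a_grip (a point): centre of handle A's round wooden grip, 19 mm thick, 112 mm long, parallel to the carrier's y axis, 125 mm from the pivot line; at angle 0 it is 125 mm above pivot, 10.5 mm to its -x side. The bail's wires run down past the carrier's ends, 158 mm (A) or 165 mm (B) from its middle. A brass catch block, 18 mm, sits on the wire 75 mm to +y of the grip's middle
- handle_b_grip (a point): centre of handle B's wooden grip, the same; at angle 0 it is 125 mm above pivot and 10.5 mm to its +x side, so the closed pair of grips is 40 mm wide. A steel tongue on its wire, 75 mm to +y of the grip's middle, reaches 26 mm towards A and runs into A's catch on closing
- funnel: bystander: steel jam funnel, 124 mm wide at the top, 62 mm tall; origin under its centre
- spare_lid: bystander: loose silver-grey jar lid lying on the worktop, 54 mm across, 18 mm thick; origin under its centre
- honey: bystander: round honey jar, 68 mm across, 110 mm tall, white cap; origin under its centre
- mug: bystander: blue mug, 84 mm across, 95 mm tall, handle towards its own +y; origin under its centre
- tin: bystander: round tin, 74 mm across, 110 mm tall; origin under its centre
- spoon_mid (a point): bystander: wooden spoon 260 mm long, lying along its own x axis; the point is at its middle
- timer: bystander: red round kitchen timer, 72 mm across, 54 mm tall; origin under its centre
Not all that is in view belongs to the job. Leave any blue look-alike of the part that bears jar_a_center alone.

How it is judged:
By the outcome, as a careful person would: the job done as asked, in the order asked, and still so for the second after the job is handed in, with the robot touching nothing.
Of jar_b, jar_c, jar_d only 1 to 3 are there at a start; the rules pass over those that are not, and their reading is None.
At some moment in a run one of jar_a, jar_b, jar_c, jar_d may be knocked a few centimetres aside while the robot is not near it.
Once in a run the grip may slacken for a moment while it holds something.
It also fails if it takes over 210 s, if anything falls off the work surface, if the arm or the gripper's body presses on something with over 40 N, if the wrist force passes 120 N, or if a joint passes its speed limit or range.

ROBOT

A 6-joint arm with a two-finger parallel gripper is mounted at the origin on the work surface. World frame = base frame: x ahead of the robot, y to its left, z up, the work surface at z = 0. Lengths are in m, angles in rad, forces in N, time in s.
With the tool pointing down it reaches from about 0.35 to 0.775 m from the base axis. Payload 7.3 kg.
Tool frame: the origin (TCP) lies at the very end of the fingers, on their centre line; the grasp point (between the pads) lies 19 mm behind it; z points along the fingers, y is the line along which they close (so a half turn about z gives the same grasp; the last joint's range is limited). The gripper opens to 92 mm and grips with 3 to 60 N. Pads are 19 mm wide; open, the fingers measure 130 mm over their backs; the gripper's body (75 mm by 190 mm) begins 47 mm behind the grasp point.
Start: joints at [1.013, 0.342, 1.524, -0, 1.275, -0.146], TCP at [0.21, 0.481, 0.227] pointing down, gripper open.
Joint ranges: [-2.53, 2.53], [-0.77, 2.02], [0.04, 2.7], [-1, 4.14], [0.28, 2.66], [-3.11, 3.11]. Speed limits (rad/s): [2.57, 2.57, 3.14, 3.14, 3.14, 3.14].

INTERFACE

Orientations are given as a unit quaternion [w, x, y, z].
In Python, from cell import move_ptp, move_linear, goto_joints, set_gripper, pause, ik, sense, get_image, Unreachable, close_job gives the robot as it stands. Calls block until the motion is done:
- move_ptp(position, orientation): joint-space move of the TCP to a pose.
- move_linear(position, rotation=None, feed=0.15, f_stop=None): straight line of the TCP; rotation=None keeps the orientation; feed is the mean speed in m/s. With f_stop (N) it stops when the force on the tool has changed by that much, and returns True; else False.
- goto_joints(angles): joint-space move.
- set_gripper(opening, f_grip=None): finger opening in m; f_grip is the grip in N (None keeps the last); returns when the fingers have stopped.
- pause(seconds).
- ik(position, orientation): joint angles nearest the present ones, or None.
- sense(): the state.
- get_image(name): name is "scene" or "top"; returns a dict with "frame" (400x640x3 uint8, blue, green, red), "mtx" (3x3 intrinsics, pixels), "k1" (the pictures are not rectified: a ray, as slopes to the right and down, at radius r is drawn at 1 + k1 r^2 times it, then the intrinsics apply), "camera_from_world" (4x4, takes a point from world to camera coordinates). Camera axes: x right, y down, z forward; pixel columns grow to the right and rows downward; lengths in m; the calibration is good to about 2 mm. A picture is of the moment at which its call begins. There is no depth.
A pose or a line that the arm cannot do raises Unreachable and nothing moves.
- close_job(): hands the job in; it is judged then, once.
The state is a dict: "clock": time; "q": joint angles; "joint_velocities": joint speeds; "joint_efforts": joint torques, N m; "tool_pos": TCP position; "tcp_rot": TCP orientation; "force": force on the tool from outside, world axes, zero at the start; "torque": the same for the moment, N m; "gripper_width": finger opening in m; "gripper_force": force on a finger pad.
Only numpy, scipy, OpenCV 4.12 (cv2) and the standard library are available. Lean on these libraries where they do the work, as an engineer would, in place of code of your own. Each camera call takes 0.05 s, during which the arm holds its last target. There are 200 camera calls.

## Working session

There is one attempt and no reset: what is moved stays moved. The work goes in short steps, each a Python script; the robot and the scene stay as the last script left them, time stands still between calls to the robot, and variables do not carry over. Pictures are saved under pics/ and viewed, at most 17 in all, crops included, and the job is handed in when it is done.

```bash
ls; mkdir -p pics
python3 - <<'E'
from cell import *
import cv2
for n in("scene","top"):
    d=get_image(n); cv2.imwrite(f"pics/{n}0.png",d["frame"]); print(n,d["mtx"],d["k1"],d["camera_from_world"])
s=sense(); print(s)
E
```

```text
pics
scene [[494.01358083   0.         325.68165777]
 [  0.         494.01358083 203.87358352]
 [  0.           0.           1.        ]] -0.13568214075685972 [[-0.76741075  0.64112136  0.00664356  0.34106692]
 [ 0.52718687  0.63686275 -0.56256541 -0.23369375]
 [-0.36490374 -0.42821635 -0.82672609  1.55427727]
 [ 0.          0.          0.          1.        ]]
top [[362.99484482   0.         325.28822773]
 [  0.         362.99484482 200.22411815]
 [  0.           0.           1.        ]] -0.049967091226103245 [[-0.02924683 -0.99926182  0.02490851  0.07325761]
 [-0.99861616  0.02812015 -0.0444412   0.51754298]
 [ 0.04370797 -0.0261738  -0.99870143  1.12195996]
 [ 0.          0.          0.          1.        ]]
{'clock': 0.1, 'q': array([ 1.01302540e+00,  3.42658745e-01,  1.52488337e+00, -3.69774282e-06,
        1.27542695e+00, -1.45997585e-01]), 'joint_velocities': array([-1.05434438e-03, -6.09781856e-04, -2.31805065e-03, -3.24716570e-05,
       -4.17670486e-04, -1.08584725e-04]), 'joint_efforts': array([ 2.17146473e-03, -4.32002234e+01, -2.44694853e+01,  7.20640831e-02,
        5.25735423e-02, -1.76529170e-06]), 'tool_pos': array([0.20991339, 0.48082177, 0.22612482]), 'tcp_rot': array([-2.35541486e-04,  2.04434607e-01,  9.78879981e-01, -6.46644335e-04]), 'force': array([-0.45419524, -0.80790724,  0.28618498]), 'torque': array([-0.01692726,  0.01837   ,  0.01059845]), 'gripper_force': 0.0, 'gripper_width': 0.09219819515103306}
```

View pics/scene0.png

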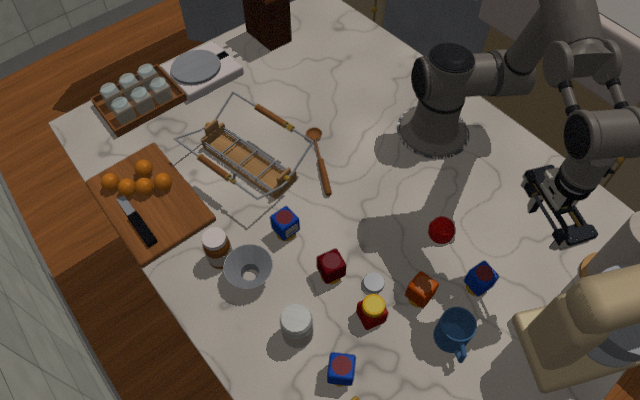

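View pics/top0.png

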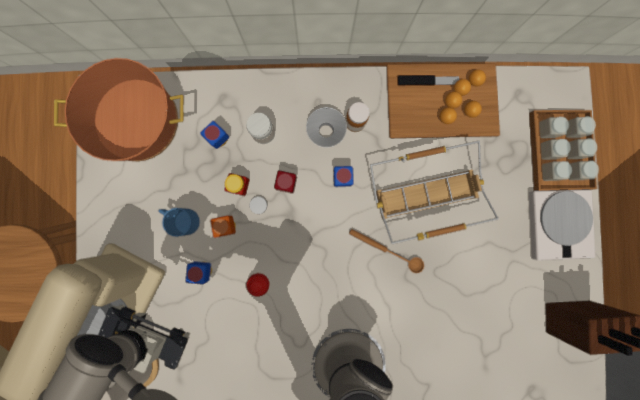

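The top view shows an upside-down red jar at (285,182), an orange one at (222,226), an upright one with a yellow lid at (236,183), and blue look-alikes at (214,134), (343,176) and (198,272). The carrier is around (430,192). I'll check these in one enlarged crop from each camera.

```bash
cat > h.py <<'E'
import numpy as np,cv2
from scipy.spatial.transform import Rotation as R
from cell import *
def unproj(d,uv,z):
    uv=np.atleast_2d(np.float64(uv)); K=d["mtx"]; T=d["camera_from_world"]
    n=cv2.undistortPoints(uv[:,None],K,np.array([d["k1"],0,0,0.]))[:,0]
    r=np.c_[n,np.ones(len(n))]@T[:3,:3]; c=-T[:3,:3].T@T[:3,3]
    return c+r*((np.broadcast_to(z,len(n))-c[2])/r[:,2])[:,None]
def proj(d,p):
    T=d["camera_from_world"]
    return cv2.projectPoints(np.float64(p).reshape(-1,3),cv2.Rodrigues(T[:3,:3])[0],T[:3,3],d["mtx"],np.array([d["k1"],0,0,0.]))[0][:,0]
E
python3 - <<'E'
import cv2,numpy as np
a=cv2.imread("pics/top0.png"); b=cv2.imread("pics/scene0.png")
f=lambda im,x0,y0,w,h,s:cv2.resize(im[y0:y0+h,x0:x0+w],None,fx=s,fy=s,interpolation=cv2.INTER_CUBIC)
cv2.imwrite("pics/c1.png",np.vstack([f(a,180,110,190,70,4)[:, :760],f(a,180,180,190,70,4)]))
cv2.imwrite("pics/c2.png",f(a,355,125,155,125,5)[:600])
E
```

```text
(no output)
```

View pics/c1.png

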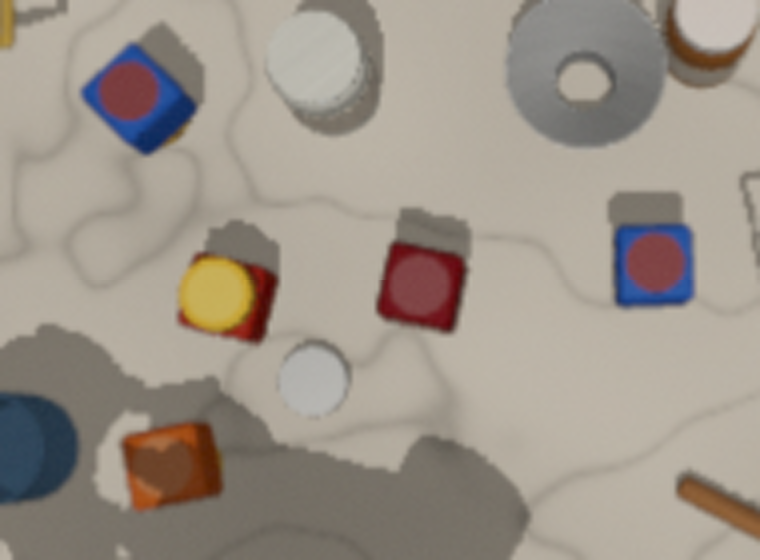

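View pics/c2.png

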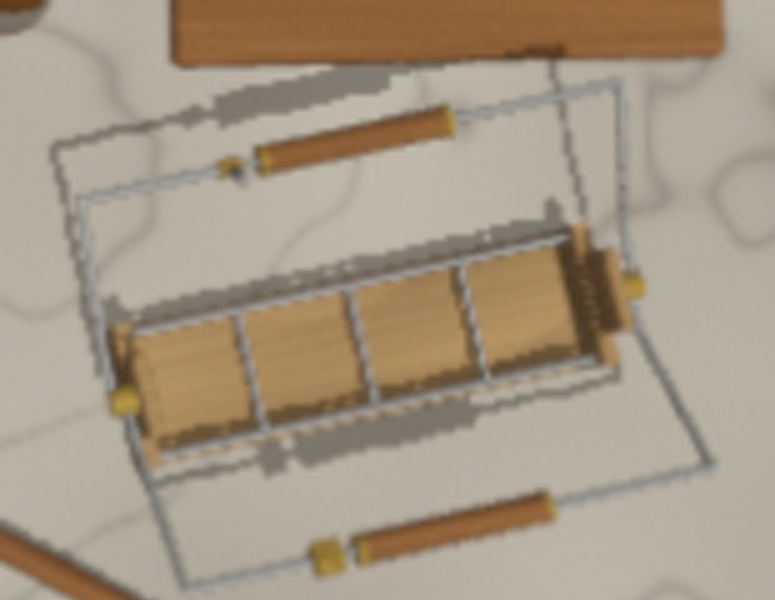

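The crops show three jars: jar_a is the upside-down red one at (285,182), jar_b the upside-down orange one at (222,226), and the upright reddish one with a lid at (234,184). Jars with blue glass are look-alikes and stay put. Handle A, with the brass block, is the lower one in the image. Next I'll compute the poses and check reach.

```bash
cat >> h.py <<'E'
Z=np.array([0,0,1.])
def tool(az,down):  # tool z towards azimuth az, 'down' rad below horizontal; closing axis y horizontal
    z=np.array([np.cos(az)*np.cos(down),np.sin(az)*np.cos(down),-np.sin(down)]); y=np.array([-np.sin(az),np.cos(az),0])
    return np.c_[np.cross(y,z),y,z]
def quat(M): return R.from_matrix(M).as_quat(scalar_first=True)
E
python3 - <<'E'
from h import *
d=get_image("top")
c1=lambda x,y:(180+x/4,110+y/4); c2=lambda x,y:(355+x/5,125+y/5)
P=lambda l,z:unproj(d,l,z)
print("a",P(c1(421,286),.08), "d",P(c1(217,295),.08),"b",P(c1(168,465),.08))
for n,p,q,z in(("a",c1(393,242),c1(468,258),.08),("a2",c1(378,313),c1(393,242),.08),("b",c1(123,437),c1(208,422),.08),("b2",c1(140,510),c1(123,437),.08),("d",c1(179,323),c1(264,342),.06),("d2",c1(264,342),c1(277,265),.06)):
    v=P(q,z)[0]-P(p,z)[0]; print(n,np.degrees(np.arctan2(v[1],v[0])),np.linalg.norm(v))
L=P(c2(124,400),.06)[0];Rr=P(c2(633,287),.06)[0]; print("pivots",L,Rr,np.linalg.norm(L-Rr),(L+Rr)/2,"yaw",np.degrees(np.arctan2(*(L-Rr)[1::-1]))-90)
for n,p,q in(("A",(362,548),(548,506)),("B",(262,160),(450,121))):
  for th in(1.0,1.1,1.2):
    z=.06+.125*np.cos(th); print(n,th,P([c2(*p),c2(*q)],z).round(3).tolist())
for n,p in(("honey",(358,112)),("tin",(259,125)),("mug",(180,222)),("lid",(259,204)),("timer",(258,285)),("spoon",(349,231)),("spoon2",(416,264)),("funnel",(326,125)),("blue",(343,176))):print(n,P(p,.03).round(3)[0])
# reach
for pos in([.5,.2,.045],[.4,.2,.045],[.45,.0,.045],[.55,.1,.045]):
  for dn in(15,45):
    out=[]
    for az in range(-180,180,30):
        k=[]
        for s in(0,1):
            M=tool(np.radians(az),np.radians(dn))@np.diag([1-2*s,1-2*s,1]); j=ik(np.array(pos)+.019*M[:,2],quat(M)); k.append('x' if j is None else '%.1f'%j[5])
        out.append(f"{az}:{k[0]}/{k[1]}")
    print(pos,dn,*out)
E
```

```text
a [[0.5745789  0.17586418 0.08      ]] d [[0.57212069 0.32511223 0.08      ]] b [[0.44905085 0.36308438 0.08      ]]
a -103.65607485365898 0.05622515216529762
a2 -13.17180929639592 0.05328765328545776
b -81.59975260860318 0.06286436696843394
b2 12.102681861414796 0.05458068297477895
d -104.20394760179222 0.06499983841639256
d2 -10.649807135971258 0.05826159000478888
pivots [ 0.49835119 -0.10325075  0.06      ] [ 0.55827284 -0.41901185  0.06      ] 0.32139645065680195 [ 0.52831201 -0.2611313   0.06      ] yaw 10.745189260895074
A 1.0 [[0.409, -0.223, 0.128], [0.429, -0.332, 0.128]]
A 1.1 [[0.409, -0.227, 0.117], [0.429, -0.336, 0.117]]
A 1.2 [[0.408, -0.23, 0.105], [0.429, -0.341, 0.105]]
B 1.0 [[0.63, -0.175, 0.128], [0.651, -0.285, 0.128]]
B 1.1 [[0.632, -0.178, 0.117], [0.652, -0.289, 0.117]]
B 1.2 [[0.634, -0.181, 0.105], [0.655, -0.293, 0.105]]
honey [ 0.791 -0.051  0.03 ]
tin [0.757 0.257 0.03 ]
mug [0.465 0.504 0.03 ]
lid [0.513 0.262 0.03 ]
timer [0.267 0.271 0.03 ]
spoon [ 0.422 -0.011  0.03 ]
spoon2 [ 0.314 -0.214  0.03 ]
funnel [0.752 0.05  0.03 ]
blue [0.592 0.002 0.03 ]
[
[... 622 characters left out ...]
1.4 90:2.0/-1.1 120:2.1/-1.1 150:1.9/-1.2
[0.45, 0.0, 0.045] 15 -180:1.5/-1.7 -150:1.2/-1.9 -120:1.1/-2.0 -90:x/x -60:x/x -30:1.9/-1.2 0:x/x 30:1.0/-2.1 60:1.6/-1.5 90:1.9/-1.3 120:1.9/-1.2 150:1.7/-1.4
[0.45, 0.0, 0.045] 45 -180:1.5/-1.7 -150:1.2/-1.9 -120:1.0/-2.1 -90:1.0/-2.2 -60:x/x -30:1.5/-1.7 0:1.5/-1.6 30:1.7/-1.4 60:2.0/-1.1 90:2.1/-1.1 120:2.0/-1.2 150:1.7/-1.4
[0.55, 0.1, 0.045] 15 -180:1.6/-1.5 -150:1.1/-2.0 -120:0.9/-2.2 -90:x/x -60:x/x -30:x/x 0:1.6/-1.5 30:1.4/-1.8 60:1.7/-1.4 90:2.0/-1.1 120:2.1/-1.0 150:2.0/-1.1
[0.55, 0.1, 0.045] 45 -180:1.6/-1.5 -150:1.2/-1.9 -120:1.0/-2.2 -90:0.8/-2.3 -60:x/x -30:x/x 0:1.5/-1.6 30:1.9/-1.2 60:2.2/-0.9 90:2.3/-0.9 120:2.2/-1.0 150:1.9/-1.2
```

```bash
cat >> h.py <<'E'
G=0.019
H=np.diag([-1.,-1,1])
ang=np.radians
def tcp(p,M): return np.asarray(p,float)+G*M[:,2]
def ptp(p,M): move_ptp(tcp(p,M),quat(M))
def lin(p,M,feed=.15,f=None): return move_linear(tcp(p,M),quat(M),feed,f)
def pick(p,M,via=.16,grip=35):
    p=np.asarray(p,float); set_gripper(.092)
    ptp(p-.10*M[:,2]+[0,0,via-.07],M); lin(p-.10*M[:,2],M,.25); print('hit',lin(p,M,.12,25)); set_gripper(.03,grip); 
    s=sense(); print('w',round(s['gripper_width'],4),'f',s['gripper_force'],'t',s['clock'])
def shot(n,box=None,s=1,cam="top"):
    d=get_image(cam); im=d["frame"]
    if box: x,y,w,h=box; im=cv2.resize(im[y:y+h,x:x+w],None,fx=s,fy=s,interpolation=cv2.INTER_CUBIC)
    cv2.imwrite(f"pics/{n}.png",im); return d
E
python3 - <<'E'
from h import *
a=np.array([.5745,.176,.045]); M1=tool(ang(-103.4),ang(45))
C=np.array([.528,-.261]); cx=ang(10.7); e=np.array([-np.sin(cx),np.cos(cx)])
for k in(.108,.036,-.036,-.108):
    for s in(np.eye(3),H):
        M=tool(ang(100.7),ang(45))@s; print(k,[ik(tcp([*(C+k*e),z],M),quat(M)) is not None for z in(.055,.2)])
pick(a,M1)
lin(a+[0,0,.12],M1,.25)
M2=M1@H; ptp(a+[0,0,.12],M2)
# held point is 5 mm towards the foot; lid now towards az -> grasp point 5mm back
p=np.array([.5745,.176,.031])
print('lay',lin(p,M2,.12,12), sense()['tool_pos']-tcp(p,M2))
set_gripper(.092); lin(p-.1*M2[:,2],M2,.25); lin(p-.1*M2[:,2]+[0,0,.1],M2,.3)
ptp([.5,.4,.25],tool(ang(90),ang(45)));print(sense()['clock'])
shot("s1",(140,90,260,200),3)
E
```

```text
0.108 [True, True]
0.108 [True, True]
0.036 [True, True]
0.036 [True, True]
-0.036 [True, True]
-0.036 [True, True]
-0.108 [True, True]
-0.108 [True, True]
hit False
w 0.0578 f 34.9969607591629 t 4.1417
lay False [0.00054449 0.00021071 0.00093957]
14.8917
```

View pics/s1.png

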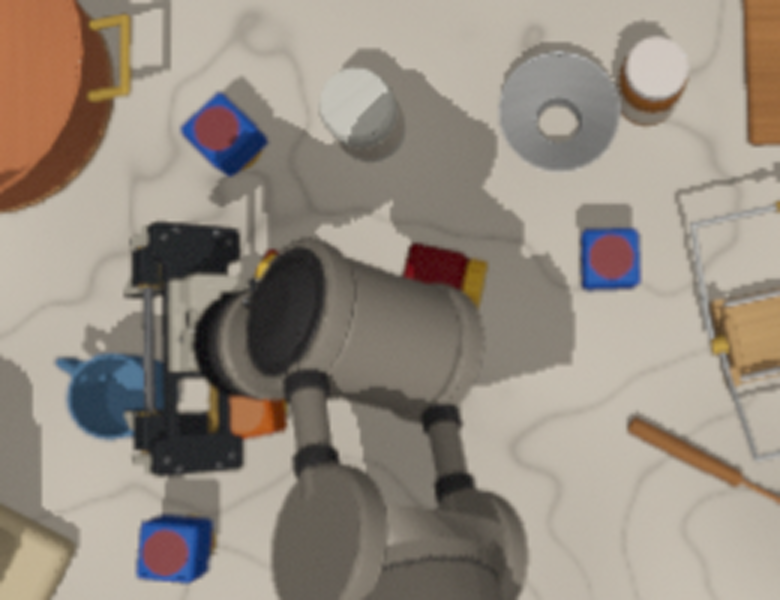

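The crop shows jar_a lying on its side at (445,267), lid pointing right. The other things are undisturbed. Before inserting I'll check the carrier centre against its dividers.

Run:
```python
from h import *
d=get_image("top")
c2=lambda x,y:(355+x/5,125+y/5)
for m in((251,374),(361,346),(474,321)): print(unproj(d,c2(*m),.032)[0])
v=unproj(d,[c2(251,374),c2(474,321)],.032); print(np.degrees(np.arctan2(*(v[0]-v[1])[1::-1]))-90)
print("a",unproj(d,(140+446/3,90+268/3),.058))
q=unproj(d,[(140+413/3,90+243/3),(140+488/3,90+262/3)],.055);w=q[1]-q[0];print(np.degrees(np.arctan2(w[1],w[0])))
dd=get_image("scene"); C=np.array([.528,-.261]);c=ang(10.7)
X=np.array([np.cos(c),np.sin(c)]);Y=np.array([-np.sin(c),np.cos(c)])
im=dd["frame"].copy()
for cx in(-.0365,.0365):
  for k in(-.144,-.072,0,.072,.144):
    u=proj(dd,[*(C+cx*X+k*Y),.032])[0]; cv2.circle(im,tuple(int(8*t) for t in u),8,(0,255,0),-1,cv2.LINE_AA,3)
cv2.imwrite("pics/ov.png",cv2.resize(im[80:240,165:335],None,fx=3.5,fy=3.5,interpolation=cv2.INTER_CUBIC))
```

```text
[ 0.51286225 -0.1876588   0.032     ]
[ 0.52827687 -0.25723683  0.032     ]
[ 0.54190007 -0.32932495  0.032     ]
11.583676663789333
a [[0.58297043 0.16732616 0.058     ]]
-105.83643056586459
```

View pics/ov.png

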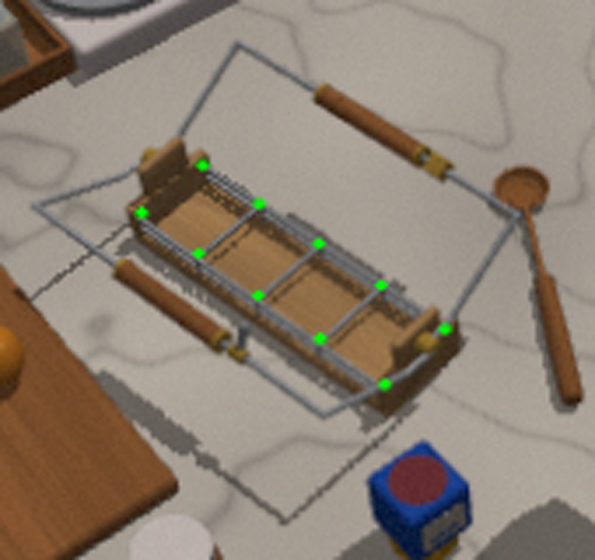

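The projected divider ends land on the real ones, so the carrier is at (0.528,-0.259) with yaw 10.9°. Now I'll regrasp jar_a, finish the turn and put it in the +y end cell.

```bash
cat >> h.py <<'E'
C=np.array([.528,-.259]); CY=ang(10.9); cX=np.array([np.cos(CY),np.sin(CY)]); cY=np.array([-np.sin(CY),np.cos(CY)])
MC=tool(CY+np.pi/2,ang(45))
def cellp(k,z): return np.array([*(C+k*cY),z])
def stand_in(k,turn,off):  # jar held, after half turn upright; off = grasp above jar centre
    M=MC@turn
    ptp(cellp(k,.24),M); s=sense(); print('carry w',round(s['gripper_width'],4),s['clock'])
E
python3 - <<'E'
from h import *
az=76.6; M=tool(ang(az),ang(45))
g=np.array([.5707,.1603,.031])
pick(g,M); lin(g+[0,0,.17],M,.25)
stand_in(.108,H,.011)
shot("s2a",(330,80,180,150),2.2); shot("s2b",(150,60,200,180),2.2,"scene")
a=cv2.imread("pics/s2a.png");b=cv2.imread("pics/s2b.png");b=cv2.resize(b,(int(b.shape[1]*a.shape[0]/b.shape[0]),a.shape[0]));cv2.imwrite("pics/s2.png",np.hstack([a,b]))
E
```

```text
hit False
w 0.058 f 34.99902606010437 t 18.5917
carry w 0.058 22.425
```

View pics/s2.png

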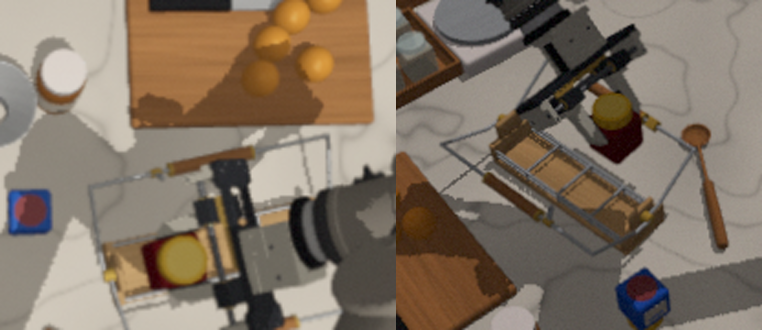

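The jar hangs upright, lid on top, at (181,259) in the left crop. Lowering it into the end cell.

Run:
```python
from h import *
d=get_image("top"); w=unproj(d,(330+181/2.2,80+259/2.2),.269)[0]; e=w[:2]-cellp(.108,0)[:2]; print('err x,y',e@cX,e@cY)
M=MC@H
lin(cellp(.108,.105),M,.2)
print(lin(cellp(.108,.060),M,.05,10),sense()['tool_pos']-tcp(cellp(.108,.061),M),sense()['force'])
set_gripper(.075)   # small opening first
set_gripper(.088)
# back off: straight up keeps clear of the wires
lin(cellp(.108,.20),M,.15); s=sense(); print(s['clock'],s['force'])
ptp([.45,.0,.3],MC)
shot("s3a",(330,100,180,150),2.2); shot("s3b",(150,60,200,180),2.2,"scene")
a=cv2.imread("pics/s3a.png");b=cv2.imread("pics/s3b.png");b=cv2.resize(b,(int(b.shape[1]*a.shape[0]/b.shape[0]),a.shape[0]));cv2.imwrite("pics/s3.png",np.hstack([a,b]))
shot("s3c")
```

```text
err x,y 0.0019015930736081571 0.006359025799713551
True [-0.0005017   0.00027633  0.0012294 ] [ 0.69754048 -0.65315357  4.09163503]
26.2917 [-0.49640706 -0.09613781 -0.17823796]
```

View pics/s3.png

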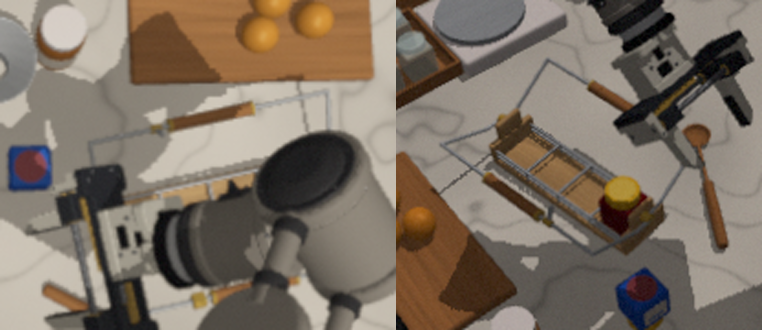

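jar_a is seated upright in the end cell, at (622,205) in the right crop. Next is jar_b; I'll check whether it has moved first.

Run:
```python
import cv2,numpy as np
for n in("top0","s3c"):
    im=cv2.imread(f"pics/{n}.png"); h=cv2.cvtColor(im,cv2.COLOR_BGR2HSV)
    for nm,lo,hi,(x,y,w,hh) in(("b",(5,150,60),(17,255,255),(195,195,70,60)),("lid",(20,120,80),(32,255,255),(205,150,80,80))):
        m=cv2.inRange(h[y:y+hh,x:x+w],lo,hi); p=cv2.findNonZero(m); c,s,a=cv2.minAreaRect(p); print(n,nm,len(p),np.add(c,(x,y)).round(1),s,a)
a=cv2.imread("pics/s3c.png")[140:260,150:330]; cv2.imwrite("pics/s3d.png",cv2.resize(a,None,fx=4,fy=4,interpolation=cv2.INTER_CUBIC))
```

```text
top0 b 409 [222.8 225.7] (18.631032943725586, 22.945587158203125) 78.69007110595703
top0 lid 265 [233.5 183. ] (17.441329956054688, 17.8885440826416) 63.43495178222656
s3c b 270 [222.9 225.5] (18.238800048828125, 22.749473571777344) 78.69007110595703
s3c lid 267 [233.5 183. ] (17.441329956054688, 17.8885440826416) 63.43495178222656
```

View pics/s3d.png

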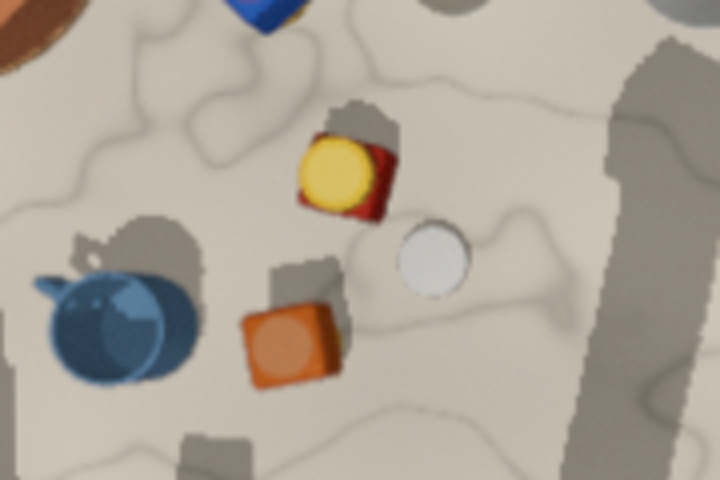

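jar_b and the upright jar (jar_d) haven't moved. I'll pack jar_d next from above, which also frees the space beside jar_b. Then I'll lay jar_b on its side.

```bash
cat >> h.py <<'E'
def orange(d):
    x,y,w,h=150,140,180,160; m=cv2.inRange(cv2.cvtColor(d["frame"][y:y+h,x:x+w],cv2.COLOR_BGR2HSV),(5,150,60),(17,255,255))
    p=cv2.findNonZero(m); c,s,a=cv2.minAreaRect(p); return np.add(c,(x,y)),s,a
E
python3 - <<'E'
from h import *
d=get_image("top"); p=unproj(d,(234.25,183.75),.08)[0]; p[2]=.052; print(p)
M=tool(ang(76.6),np.pi/2); D=tool(CY+np.pi/2,np.pi/2)
pick(p,M); lin(p+[0,0,.14],M,.25)
ptp(cellp(.036,.2),D); print('w',sense()['gripper_width'])
lin(cellp(.036,.105),D,.2); print(lin(cellp(.036,.058),D,.05,10),sense()['tool_pos'][2]+G)
set_gripper(.075); set_gripper(.088); lin(cellp(.036,.2),D,.2)
ptp([.45,.0,.3],MC); print(sense()['clock'])
d=get_image("top"); print(orange(d))
shot("s4b",(150,60,200,180),2.4,"scene")
for az in(9,99): print(az,[ik(tcp([.447,.3675,z],tool(ang(az),ang(45))),quat(tool(ang(az),ang(45)))) is not None for z in(.045,.2)])
print(unproj(d,(220.25,226.75),.08))
E
```

```text
[0.57212069 0.32511223 0.052     ]
hit False
w 0.058 f 34.775070548057556 t 35.7333
w 0.05824585849653171
True 0.06186180278649478
44.7833
(array([191.5853653 , 187.23171234]), (122.90875244140625, 25.92484474182129), 51.34019470214844)
9 [True, False]
99 [True, True]
[[0.44773995 0.3682119  0.08      ]]
```

View pics/s4b.png

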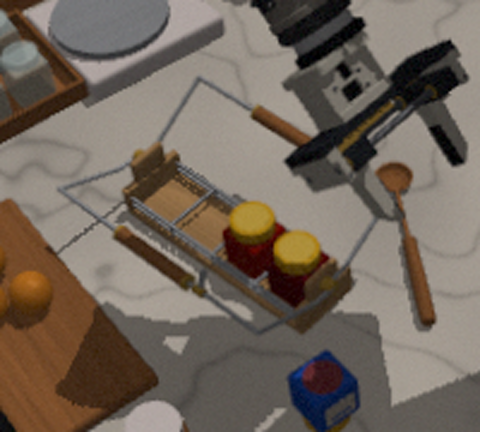

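Two jars are seated upright, at (298,260) and (252,230) in the crop. Next I'll turn jar_b over.

```bash
sed -i 's/x,y,w,h=150,140,180,160/x,y,w,h=195,180,125,70/' h.py
python3 - <<'E'
from h import *
d=get_image("top"); c,s,a=orange(d); print(c,s,a)
if np.hypot(*(c-[222.8,225.6]))>1: raise SystemExit("moved")
p=np.array([.4477,.368,.045]); M=tool(ang(99),ang(45))
pick(p,M); lin(p+[0,0,.15],M,.25)
L=np.array([.42,.2,.031]); M2=tool(ang(-79),ang(45))@H
ptp(L+[0,0,.2],M2); print('w',sense()['gripper_width']); lin(L+[0,0,.05],M2,.25)
print('lay',lin(L,M2,.08,12),sense()['tool_pos']-tcp(L,M2))
set_gripper(.092); lin(L-.1*M2[:,2],M2,.25); lin(L-.1*M2[:,2]+[0,0,.12],M2,.3)
h=np.array([np.cos(ang(-79)),np.sin(ang(-79)),0])
M3=tool(ang(101),ang(45)); g=L+.016*h
ptp(g-.1*M3[:,2]+[0,0,.1],M3); print(sense()['clock'])
shot("s5",(190,120,200,160),3)
shot("s5b",(300,180,240,200),2.4,"scene")
E
```

```text
[222.90384483 225.5192337 ] (18.238800048828125, 22.749473571777344) 78.69007110595703
hit False
w 0.0579 f 34.84571814537048 t 48.575
w 0.057764073966171385
lay False [8.42468257e-05 1.02841379e-05 1.23053965e-05]
60.8083
```

View pics/s5b.png

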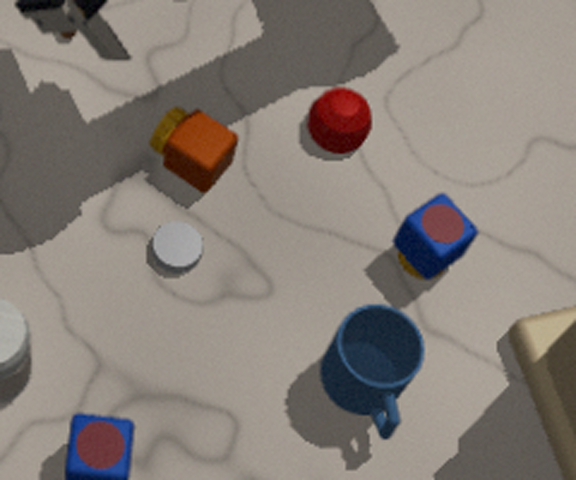

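jar_b lies with its lid towards the carrier, at (195,145) in the crop. Now I'll regrasp it, turn it upright and place it at -36 mm along the carrier.

Run:
```python
from h import *
L=np.array([.42,.2,.031]); h=np.array([np.cos(ang(-79)),np.sin(ang(-79)),0]); g=L+.016*h
M3=tool(ang(101),ang(45))
pick(g,M3); lin(g+[0,0,.2],M3,.25)
k=-.036; M=MC@H
ptp(cellp(k,.24),M); print('w',sense()['gripper_width'],sense()['clock'])
shot("s6a",(330,80,180,150),2.2); shot("s6b",(150,60,200,180),2.2,"scene")
a=cv2.imread("pics/s6a.png");b=cv2.imread("pics/s6b.png");b=cv2.resize(b,(int(b.shape[1]*a.shape[0]/b.shape[0]),a.shape[0]));cv2.imwrite("pics/s6.png",np.hstack([a,b]))
```

```text
hit False
w 0.0577 f 34.99915301799774 t 63.5
w 0.057926377627258364 67.2667
```

View pics/s6.png

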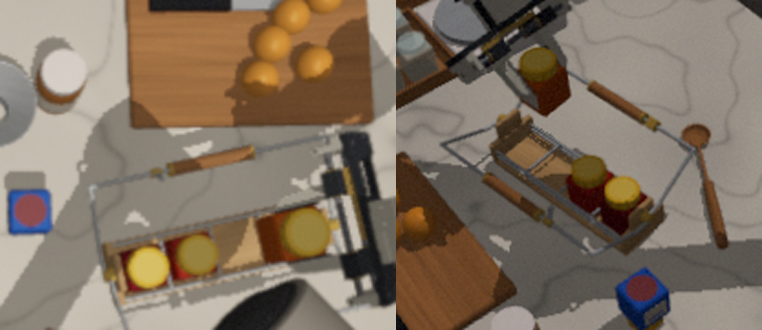

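jar_b hangs upright, lid on top, at (305,232). Lowering it.

Run:
```python
from h import *
k=-.036; M=MC@H
d=get_image("top"); e=unproj(d,(330+305/2.2,80+232/2.2),.269)[0][:2]-cellp(k,0)[:2]; ex,ey=e@cX,e@cY; print('err',ex,ey)
if abs(ey)>.02: raise SystemExit
lin(cellp(k,.108),M,.2); print(lin(cellp(k,.057),M,.05,10),sense()['tool_pos'][2]-tcp(cellp(k,.061),M)[2])
set_gripper(.075); set_gripper(.088); lin(cellp(k,.2),M,.15)
ptp([.40,.1,.3],MC); print(sense()['clock'])
shot("s7b",(150,60,230,180),2.6,"scene"); shot("s7a")
```

```text
err 0.0009212162692700874 0.006411623107059334
True 0.0003746279036420594
74.0083
```

View pics/s7b.png

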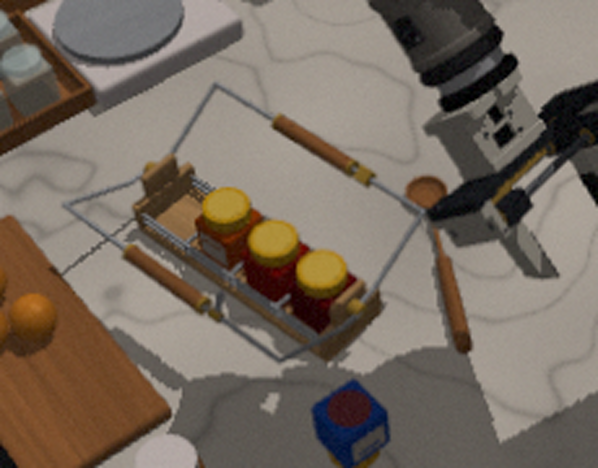

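All three jars stand upright in the carrier, and the handles are still folded out. Next I'll fit the handle angles from both views and swing A up to about 0.13 rad, then B.

```bash
cat >> h.py <<'E'
def rod(s,t): # s=-1 A, +1 B
    x=s*(.125*np.sin(t)+.0105*np.cos(t)); z=.06+.125*np.cos(t)-.0105*np.sin(t); return np.array([*(C+x*cX),z])
D=tool(CY+np.pi/2,np.pi/2)
def swing(s,t0,t1):
    set_gripper(.05); r=rod(s,t0); ptp(r+[0,0,.12],D); print('down',lin(r,D,.15,20)); set_gripper(.01,12)
    st=sense(); print('w',st['gripper_width'],st['gripper_force'])
    for t in np.linspace(t0,t1,10)[1:]:
        if lin(rod(s,t),D,.12,40): print('stop at',t,sense()['force'])
    st=sense(); print('w',st['gripper_width'],st['force'],st['clock'])
    set_gripper(.03); lin(rod(s,t1)+[0,0,.08],D,.2)
E
python3 - <<'E'
from h import *
from scipy.optimize import minimize_scalar
t,s=get_image("top"),get_image("scene"); th={}
for n,sg,a,b in(("A",-1,(446,230.4),(271,116.5)),("B",1,(426.2,153.1),(213.5,166.5))):
    f=lambda q:np.r_[proj(t,rod(sg,q))[0]-a,proj(s,rod(sg,q))[0]-b]
    m=minimize_scalar(lambda q:(f(q)**2).sum(),bounds=(.8,1.3),method='bounded'); th[n]=m.x; print(n,m.x,f(m.x))
swing(-1,th["A"],.13)
np.save("thB",th["B"])
print(sense()['clock'])
t=get_image("top"); cv2.imwrite("pics/s8.png",t["frame"])
E
```

```text
A 1.032321397522471 [-0.49024643  0.50186089  0.25894291 -1.04587753]
B 1.1472539660927092 [-0.3970088   0.23318537  0.57938611 -0.06898763]
down False
w 0.018879293927992313 12.000001966953278
w 0.018491106355338766 [-1.27448918  1.03411813  8.31381347] 80.325
81.3333
```

Run:
```python
from h import *
swing(1,float(np.load("thB.npy")),.13)
m=np.array([*C,rod(1,.0)[2]])
set_gripper(.092); ptp(m+[0,0,.10],D)
d=shot("s9s",(190,60,170,150),3.4,"scene")
for s in(-1,1): print((proj(d,rod(s,.13))[0]-[190,60])*3.4)
```

```text
down False
w 0.018548730371968778 12.00003907084465
w 0.018225361921417278 [0.35271298 2.84237479 7.4062507 ] 86.5583
[196.16413944 189.20325089]
[148.7021917 227.1429207]
```

View pics/s9s.png

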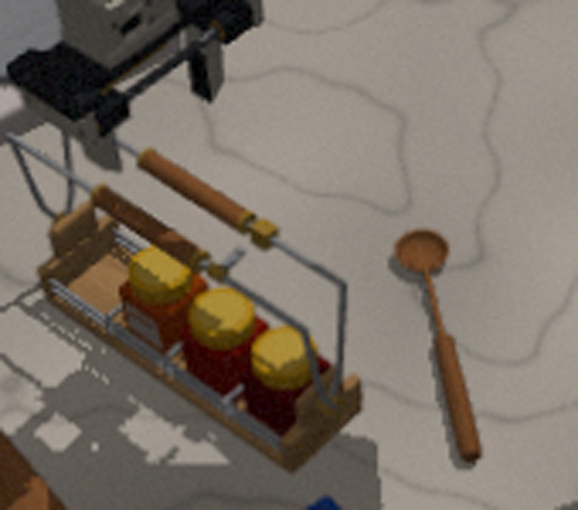

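Both grips stand nearly upright, at (195,188) and (150,222), as predicted. Now I'll straddle them and squeeze.

Run:
```python
from h import *
m=np.array([*C,rod(1,.0)[2]])
print('hit',lin(m,D,.08,8))
for w in(.06,.05,.046,.043): set_gripper(w,60); s=sense(); print(w,round(s['gripper_width'],4),round(s['gripper_force'],1),s['force'].round(1))
set_gripper(.03,60); pause(.3); s=sense(); print(round(s['gripper_width'],4),s['gripper_force'],s['force'])
set_gripper(.09); pause(.2)
lin(m+[0,0,.12],D,.15); ptp([.35,.2,.3],D); print(sense()['clock'])
for c in("scene","top"):
    d=get_image(c); cv2.imwrite(f"pics/f_{c}.png",d["frame"])
a=cv2.imread("pics/f_scene.png")[60:210,190:360]; a=cv2.resize(a,None,fx=2.66,fy=2.66,interpolation=cv2.INTER_CUBIC)
b=cv2.imread("pics/f_top.png"); cv2.imwrite("pics/f.png",np.vstack([np.hstack([cv2.resize(a,(300,265)),cv2.resize(b[130:250,360:510],(331,265),interpolation=cv2.INTER_CUBIC)]),cv2.resize(b,(631,330))]))
```

```text
hit False
0.06 0.0601 1.5 [-0.3 -1.1 -0.4]
0.05 0.05 8.8 [ 0.5 -0.6  1.3]
0.046 0.0461 0.0 [0.1 0.5 0.2]
0.043 0.0429 0.0 [ 0.7 -0.2 -0.2]
0.0364 59.99979615211487 [2.8491957  1.54518031 0.45365729]
99.375
```

View pics/f.png

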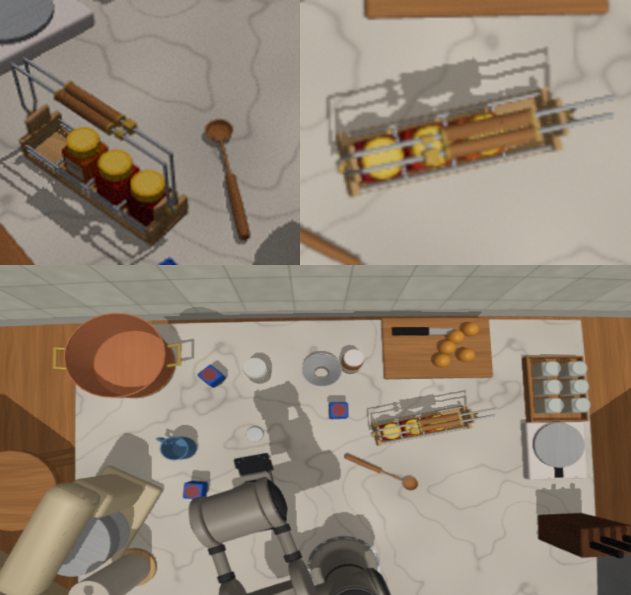

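The handles are closed: they resisted at 50 mm, then snapped shut. All three jars are upright in the carrier and everything else is where it was. Handing in.

```bash
python3 -c "
from cell import *
print(close_job())"
```

```text
the job is handed in; nothing more can be done
None
```

I packed all three jars on the worktop upright in the carrier, one to a cell, then swung up both handles and squeezed them until the catch snapped shut; the job is handed in at about 99 s on the robot's clock.

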